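# Rebuild a dialyser holder's swivel stack

## Task

Rebuild the swivel of the dialyser holder: thread the white spacer onto the upright stud and let it rest on the seat, then the black washer on top of it, then the brass bushing, flange down. The bushing has a square hole and the square of the stud may stand at any angle, so rest the bushing lightly on the square, turn it until it slips over, and then press it gently past the spring leaves until its flange is fully home and you feel it bear firmly on the washer. Let go, and leave the clamps, the nut and the pots as they are.

Things in the scene. Friction and masses are not known exactly. Their poses are not given: they have to be found in the camera images.
- pivot: the holder's aluminium pole clamp on a grey steel stand, fixed to the counter, carrying the upright rigid steel stud; foot 120 x 120 x 8 mm, ears 54 mm high, black star knob to its -x side reaching 60 mm from the axis at 34 mm height. Origin: centre of the foot's underside, under the stud; z up. Press gently: nothing may load stand or stud with more than 30 N, side forces counted.
- seat (a point): centre of the seat, the flat round top (38 mm dia) of the clamp's boss from which the stud rises, 60 mm above the counter; z up along the stud's axis. The stud from here: round shank 18 mm dia to 6 mm, square to 36 mm, threaded end to 54 mm
- shoulder (a point): point on the stud's axis 36 mm above the seat, at the sharp flat shoulders on top of the square, 14 x 14 mm (19.8 over the corners). The square's angle about z differs every time, is not reported, and is not that of the stand or of this point's axes. A misaligned bushing rests on these shoulders
- leaves (a point): point on the stud's axis 26 mm above the seat, where two bowed spring leaves stand 2.2 mm proud of two opposite faces of the square. Pushing the aligned bushing over them, from where its underside is 30 mm above the seat, takes up to about 8 to 11 N at 26 mm, then 3 to 5 N of drag until it is home; its own weight is not enough. They do not touch spacer or washer
- stud_top (a point): centre of the stud's top, 54 mm above the seat, end of the 14 mm dia thread that reaches down to the shoulders; its topmost 5 mm taper to 8 mm dia
- tray: blue parts tray, fixed, 200 (x) x 330 (y) x 16 mm high, floor 4 mm thick, walls 4 mm thick; origin: centre of its underside
- spacer: white plastic spacer, a ring of 38 mm outer diameter, 24 mm bore, 16 mm high; origin: centre of its underside, z its axis; lies flat on the tray floor. Goes first, its underside on the seat.
- washer: black plastic washer, a ring of 46 mm outer diameter, 24 mm bore, 5 mm thick; origin: centre of its underside, z its axis; lies flat on the tray floor. Goes second, its underside on the spacer, 16 mm above the seat.
- bushing: brass bushing standing on its flange in the tray: octagonal body 34 mm across flats, 24 mm high in all, round flange 46 mm dia, 5 mm thick at the bottom, 170 g. Square through hole 15.5 mm, its sides and four of the flats parallel to its x and y; it slips over the stud's square within about 6 degrees (every 90 degrees fits). Origin: centre of its underside. Home: 21 mm above the seat, bearing on the washer with 3 N or more
- clamp_a: a red slide clamp, a flat bystander 58 x 20 x 5 mm with a long slot; origin at the centre of its underside. Leave it where it is.
- clamp_b: a red slide clamp, a flat bystander 58 x 20 x 5 mm with a long slot; origin at the centre of its underside. Leave it where it is.
- clamp_c: a red slide clamp, a flat bystander 58 x 20 x 5 mm with a long slot; origin at the centre of its underside. Leave it where it is.
- nut: steel nut, 25 mm over the corners, 11 mm high, fitted by someone else later; origin: centre of its underside. Leave it where it is.
- gallipot: squat stainless pot, 75 mm diameter, 43 mm high; origin: centre of its underside. Leave it where it is.
- pill_cups: stack of translucent blue pill cups, 41 mm diameter, 60 mm high; origin: centre of its underside. Leave it where it is.
Things that resemble listed ones, but are neither listed nor needed, are in the scene too. What is meant by the spacer is not turquoise, and is the smaller of those in its own colour.

How it is judged (in metres and radians):
On the way, in this order (a step that is already met when the one before it is completed fails the run):
1. the spacer is threaded on the stud and rests on the seat (horizontal distance between spacer and seat below 0.004 m and z of spacer in the frame of seat between -0.002 and 0.0018 m and angle between spacer's own z axis and vertical below 0.1 rad), for 0.2 s.
2. the washer is threaded on the stud and rests on the spacer (all of step 1 and horizontal distance between washer and seat below 0.004 m and z of washer in the frame of seat between 0.014 and 0.018 m and angle between washer's own z axis and vertical below 0.1 rad), for 0.2 s.
3. the bushing has slipped over the square and is pressed home: its flange bears on the washer (all of step 2 and horizontal distance between bushing and seat below 0.004 m and z of bushing in the frame of seat between 0.019 and 0.0232 m and angle between bushing's own z axis and vertical below 0.1 rad and contact force between bushing and washer above 3 N), for 0.1 s.
At the end, for the whole second after the job is handed in: spacer, washer and bushing are on the stud in this order from below, at rest: their undersides 0, 16 and 21 mm above the seat (each at most 2 mm higher), within 4 mm of the stud's axis and level within 0.1 rad (all of step 2 and horizontal distance between bushing and seat below 0.004 m and z of bushing in the frame of seat between 0.019 and 0.0232 m and angle between bushing's own z axis and vertical below 0.1 rad and linear speed of each of spacer, washer, bushing below 0.01 m/s); the robot touches nothing.
It fails at once if the stand is loaded with more than 30 N (by a part or by the robot, side forces counted) (contact force between pivot and anything else above 30 N).
It fails at once if a bystander (slide clamp, nut, gallipot, pill cups) is moved by more than 15 mm (distance of any of clamp_a, clamp_b, clamp_c, nut, gallipot, pill_cups from where it was at the start of the episode above 0.015 m).
It also fails if it takes over 72 s, if anything falls off the work surface, if the arm or the gripper's body presses on something with over 40 N, if the wrist force passes 120 N, or if a joint passes its speed limit or range.

## Robot

A 6-joint arm with a two-finger parallel gripper is mounted at the origin on the work surface. World frame = base frame: x ahead of the robot, y to its left, z up, the work surface at z = 0. Lengths are in m, angles in degrees, forces in N, time in s.
With the tool pointing down it reaches from about 0.25 to 0.775 m from the base axis. Payload 8.9 kg.
Tool frame: the origin (TCP) lies on the mounting face of the last link; the fingertips stand 173 mm ahead of it and the grasp point (between the pads) lies 155 mm ahead of it; z points along the fingers, y is the direction in which the jaws open and shut (so a half turn about z gives the same grasp; the last joint's range is limited). The gripper opens to 85 mm and grips with 20 to 120 N. Pads are 22 mm wide; open, the fingers measure 114 mm over their backs; the gripper's body (76 mm by 85 mm) begins 54 mm behind the grasp point. The pads swing forward as they close: fully open they stand 13 mm farther back than shut.
Start: joints at [-82.466, 16.656, -8.789, 64.555, 0, 82.019], TCP at [0.14, -0.506, 0.405] pointing down, gripper open.
Joint ranges: [-144.48, 144.48], [-52.06, 99.96], [-74.48, 78.29], [-112.23, 115.85], [-86.99, 84.42], [-180, 180]. Speed limits (degrees/s): [127.2, 127.2, 159.86, 180, 180, 180].

## Interface

Orientations are given as a 3x3 rotation matrix whose columns are the frame's x, y, z axes.
In Python, from bench import r, imaging gives the robot as it stands.
- The arm moves only by the tool drive_tool, never from a script. Its argument "targets" is text: rows parted by semicolons, each of 6 numbers parted by spaces: the shift along the tool's x, y, z in m, then the turn, a rotation vector about the tool's x, y, z in degrees. In form: dx dy dz ax ay az; .... A call has 1 to 12 rows; each row shifts and turns the commanded pose from where the row before left it, along the tool's axes as they then stand; what a row does not reach is not made up. A row lasts 1/10 s, in which the tool goes at most 50 mm and 8.59 degrees, less where a joint would pass 70% of its speed; a pose out of reach is approached as far as the arm can. A call with a gripper value outside its range is refused whole. "hand" is the finger opening in m, from 0 to 0.0854, set as the call begins (left out, the last holds). The fingers move at their own pace and stop on an object; "newtons" is the grip in N (left out, the last holds). Time passes only in rows, so rows that do not move let the fingers close. It gives the time, the measured TCP pose, the force and the opening at its end, in the units of the state.
- r.state(): the state, without advancing time (a new reading comes with each control period).
- imaging.snapshot(name): name is "side" or "top" or "wrist"; returns a dict with "image" (384x512x3 uint8, red, green, blue), "intrinsics" (3x3 intrinsics, pixels), "position" and "rotation" of the camera in the world. Camera axes: x right, y up, looking along -z (the intrinsics and any distortion apply to the point x, -y, -z); pixel columns grow to the right and rows downward; lengths in m; the calibration is good to about 2 mm. A picture is of the moment at which its call begins. There is no depth.
- r.sign_off(): hands the job in, once; it reports no verdict.
The state is a dict: "time_s": time; "q": joint angles; "joint_velocities": joint speeds; "effort": joint torques, N m; "tool_pos": TCP position; "eef_rot": TCP orientation; "ft_force": force on the tool from outside, world axes, zero at the start; "ft_torque": the same for the moment, N m; "width": finger opening in m.
Only numpy, scipy, OpenCV 4.12 (cv2) and the standard library are available. Lean on these libraries where they do the work, as an engineer would, in place of code of your own. Each camera call takes 0.05 s, during which the arm holds its last target.

## Working session

There is one attempt and no reset: what is moved stays moved. The work goes in short steps, Python scripts to look and compute and a tool call to move; the robot and the scene stay as the last step left them, time stands still between calls to the robot, and variables do not carry over. Pictures are saved under pics/ and viewed, and the job is handed in when it is done.

Besides the shell and the picture viewer there is one more tool, called after "Emit:" as name(argument=value, ...) on one line, values as JSON. drive_tool: Moves the arm, as the interface text tells. Its arguments: {"type":"object","properties":{"targets":{"type":"string"},"hand":{"type":"number"},"newtons":{"type":"number"}},"required":["targets"]}

```bash
mkdir -p pics; ls
python3 - <<'E'
from bench import r, imaging
import cv2,pickle
s=r.state(); print(s)
for n in ["side","top","wrist"]:
    d=imaging.snapshot(n); pickle.dump(d,open(f'pics/{n}0.pkl','wb'))
    cv2.imwrite(f'pics/{n}0.png',d['image'][:,:,::-1]); print(n,d['intrinsics'],d['position'],d['rotation'],[k for k in d])
E
```

```text
pics
{'time_s': 0.0, 'q': array([-8.24644819e+01,  1.66907490e+01, -8.82996889e+00,  6.45548230e+01,
       -6.52969202e-05,  8.20196943e+01]), 'joint_velocities': array([-0.01494574, -0.03962891, -0.11073769, -0.16893663,  0.05315014,
        0.02656132]), 'effort': array([ 1.78128539e-03, -5.37151623e+01,  3.31363606e+01,  1.63252791e-02,
       -3.73582918e-05,  1.13268307e-06]), 'tool_pos': array([ 0.14042514, -0.50565944,  0.40412281]), 'eef_rot': array([[ 9.63556627e-01,  2.67504387e-01, -1.74030483e-04],
       [ 2.67504382e-01, -9.63555757e-01,  1.30689994e-03],
       [ 1.81913393e-04, -1.30582601e-03, -9.99999131e-01]]), 'ft_force': array([ 1.22855945, -0.1836111 , -0.35163187]), 'ft_torque': array([-0.0086586 , -0.00461827, -0.05764982]), 'width': 0.08555355934632546}
side [[453.96671633   0.         246.07854378]
 [  0.         453.96671633 187.86202257]
 [  0.           0.           1.        ]] [0.27451157 0.54210202 0.86533412] [[-0.86614088  0.40235903 -0.29649145]
 [-0.49945675 -0.67481989  0.54328728]
 [ 0.01851822  0.61864798  0.78545003]] ['image', 'intrinsics', 'position', 'rotation']
top [[422.12401534   0.         254.88606727]
 [  0.         422.12401534 187.42180318]
 [  0.           0.           1.        ]] [0.46710407 0.01274622 1.13402991] [[ 0.01693117  0.99452322 -0.10313533]
 [-0.99983388  0.01753677  0.00496796]
 [ 0.00674941  0.10303408  0.99465493]] ['image', 'intrinsics', 'position', 'rotation']
wrist [[265.71747699   0.         252.89691984]
 [  0.         265.71747699 188.69869409]
 [  0.           0.           1.        ]] [ 0.20392192 -0.48887542  0.37351292] [[ 0.26810371  0.93036627  0.250078  ]
 [-0.96338882  0.25932837  0.06804975]
 [-0.00154113 -0.25916674  0.96583137]] ['image', 'intrinsics', 'position', 'rotation']
```

View pics/side0.png

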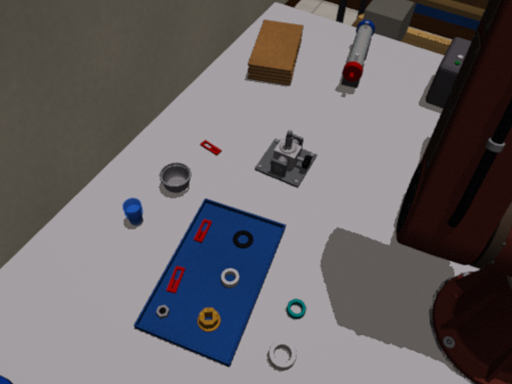

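View pics/top0.png

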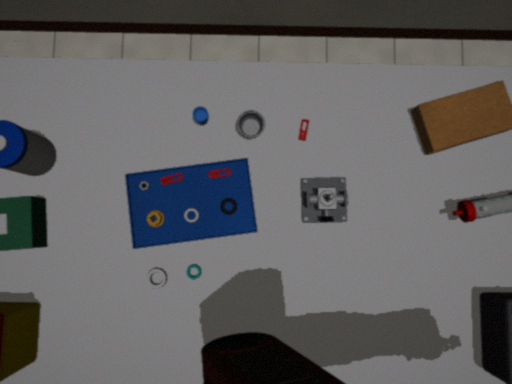

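View pics/wrist0.png

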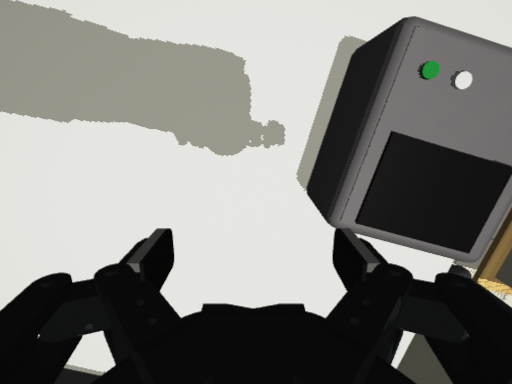

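Overview: spacer at top (191,215), washer (229,206), bushing (155,218), stud (325,198); decoy rings lie outside the tray.

```bash
cat > h.py <<'E'
import numpy as np,cv2,pickle
from bench import r, imaging
def snap(n,tag):
    d=imaging.snapshot(n); pickle.dump(d,open(f'pics/{n}{tag}.pkl','wb'))
    cv2.imwrite(f'pics/{n}{tag}.png',d['image'][:,:,::-1]); return d
def load(n,tag): return pickle.load(open(f'pics/{n}{tag}.pkl','rb'))
def ray(d,u,v):
    K=d['intrinsics']; c=np.array([(u-K[0,2])/K[0,0],-(v-K[1,2])/K[1,1],-1.])
    return np.array(d['position']),np.array(d['rotation'])@c
def plane(d,u,v,z):
    p,w=ray(d,u,v); return p+w*(z-p[2])/w[2]
def proj(d,X):
    K=d['intrinsics']; c=np.array(d['rotation']).T@(np.array(X)-d['position'])
    return np.array([K[0,0]*c[0]/-c[2]+K[0,2],K[1,2]-K[1,1]*c[1]/-c[2]])
def crop(d,box,f,name):
    x0,y0,x1,y1=box
    cv2.imwrite(f'pics/{name}.png',cv2.resize(d['image'][y0:y1,x0:x1,::-1],None,fx=f,fy=f,interpolation=cv2.INTER_CUBIC))
def tri(a,b):
    (p,u),(q,v)=a,b; A=np.stack([u,-v],1); s=np.linalg.lstsq(A,q-p,rcond=None)[0]
    A1=p+u*s[0];B1=q+v*s[1]; return (A1+B1)/2,np.linalg.norm(A1-B1)
E
python3 - <<'E'
from h import *
t=load('top',0); s=load('side',0)
crop(t,(120,150,360,240),3,'c_top'); crop(s,(130,120,330,370),2,'c_side')
def blobs(d,m,box,amin=20):
    x0,y0,x1,y1=box; mm=np.zeros_like(m); mm[y0:y1,x0:x1]=m[y0:y1,x0:x1]
    cs,_=cv2.findContours(mm,cv2.RETR_EXTERNAL,cv2.CHAIN_APPROX_NONE); o=[]
    for c in cs:
        if cv2.contourArea(c)>amin: e=cv2.minEnclosingCircle(c); M=cv2.moments(c); o.append((M['m10']/M['m00'],M['m01']/M['m00'],cv2.contourArea(c),e[1]))
    return o
for nm,d,box in (('top',t,(130,165,252,245)),('side',s,(140,205,280,352))):
    hsv=cv2.cvtColor(d['image'],cv2.COLOR_RGB2HSV)
    W=cv2.inRange(hsv,(0,0,100),(180,90,255)); B=cv2.inRange(hsv,(0,0,0),(180,255,50)); Y=cv2.inRange(hsv,(12,120,80),(35,255,255))
    for k,m,z in (('white',W,.02),('black',B,.009),('brass',Y,.01)):
        for b in blobs(d,m,box): print(nm,k,np.round(b,1),plane(d,b[0],b[1],z).round(4))
E
```

```text
top white [223.9 240.3 452.   41.4] [0.4421 0.0858 0.02  ]
top white [190.6 214.9 132.    7. ] [0.5068 0.1751 0.02  ]
top white [250.2 171.   21.   10.5] [0.6263 0.0204 0.02  ]
top white [148.3 167.4 196.5  29.2] [0.6312 0.2917 0.02  ]
top black [228.4 205.9 194.    8.3] [0.533  0.0769 0.009 ]
top brass [155.  218.3 186.    8.2] [0.4966 0.2706 0.01  ]
side white [156.  344.3 480.   26.5] [0.5525 0.3636 0.02  ]
side white [162.  309.9  86.5   6.2] [0.5831 0.3037 0.02  ]
side white [229.8 275.9 220.5   9.1] [0.5073 0.1742 0.02  ]
side white [ 264.6  315.  2293.5   58.1] [0.4056 0.2115 0.02  ]
side white [261.9 210.7 434.5  27.8] [ 0.5294 -0.0038  0.02  ]
side white [ 160.3  241.1 3174.5   61.3] [0.6797 0.1792 0.02  ]
side black [167.2 340.1  35.   29.6] [0.5427 0.3442 0.009 ]
side black [242.6 239.  249.    9.8] [0.5327 0.0782 0.009 ]
side black [248.5 215.2  77.5  34.2] [0.5531 0.0159 0.009 ]
side brass [208.5 319.5 380.   11.8] [0.4972 0.271  0.01  ]
```

View pics/c_top.png

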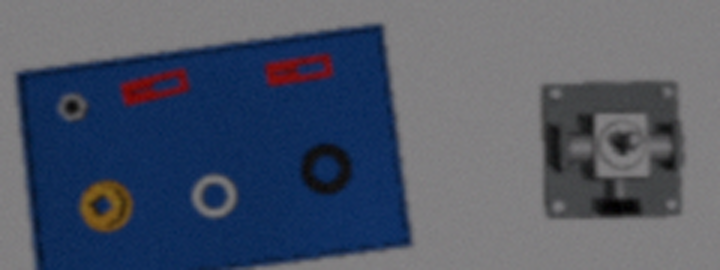

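View pics/c_side.png

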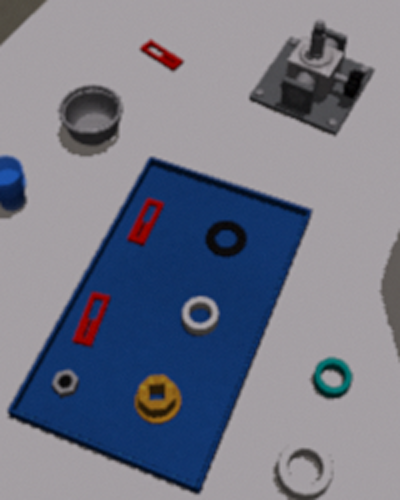

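Tray parts agree between both views to about 1 mm. Now the stud.

Run:
```python
from h import *
t=load('top',0); s=load('side',0)
crop(t,(295,170,355,230),10,'p_top'); crop(s,(250,120,322,190),8,'p_side')
P=plane(t,324.2,200.3,.008); print(P)
for d in (t,s): print(proj(d,[P[0],P[1],.114]),proj(d,[P[0],P[1],.06]))
```

```text
[ 0.5524858  -0.17895132  0.008     ]
[331.62921118 197.12478923] [327.66293847 198.81995599]
[291.06044336 130.86929576] [288.92633043 146.75695858]
```

View pics/p_top.png

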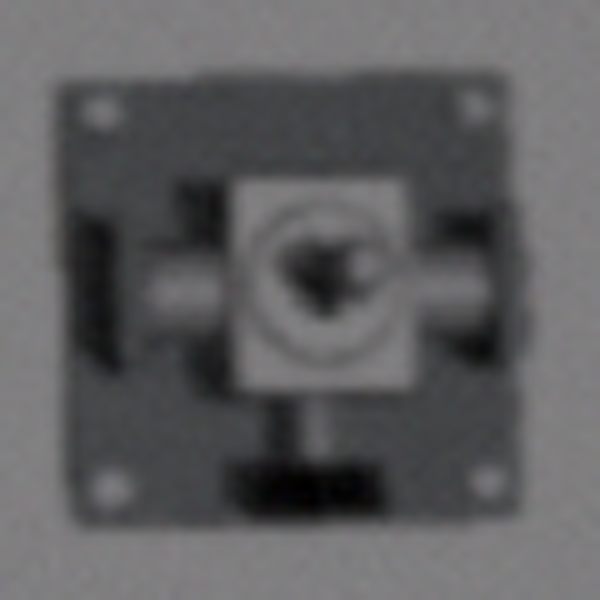

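View pics/p_side.png

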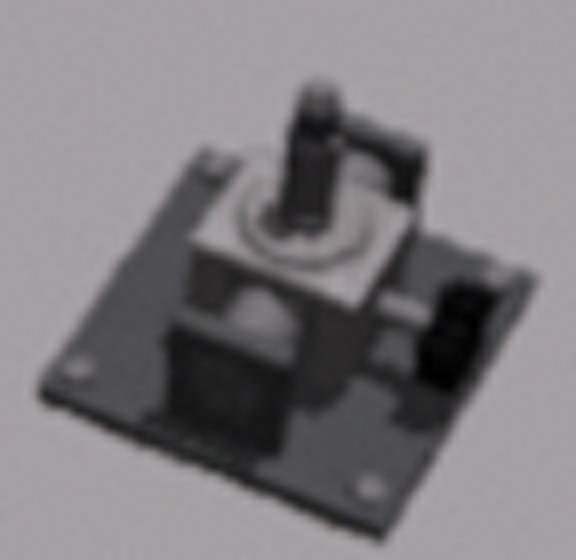

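Emit:
drive_tool(targets="0.0404 -0.01705 0.0087 0 0 0; 0.0404 -0.01705 0.0087 0 0 0; 0.0404 -0.01705 0.0087 0 0 0; 0.0404 -0.01705 0.0087 0 0 0; 0.0404 -0.01705 0.0087 0 0 0; 0.0404 -0.01705 0.0087 0 0 0; 0.0404 -0.01705 0.0087 0 0 0; 0.0404 -0.01705 0.0087 0 0 0; 0.0404 -0.01705 0.0087 0 0 0; 0.0404 -0.01705 0.0087 0 0 0; 0.0404 -0.01705 0.0087 0 0 0; 0.0404 -0.01705 0.0087 0 0 0")

```text
time_s: 1.35
tool_pos: [0.554, -0.1776, 0.2998]
eef_rot: [[0.964, 0.268, -0.0], [0.268, -0.964, 0.0], [-0.0, -0.0, -1.0]]
ft_force: [0.7, -0.8, 0.6]
width: 0.0853
```

Emit:
drive_tool(targets="0 0 0 0 0 -8.2; 0 0 0 0 0 -8.2; 0 0 0 0 0 -8.2; 0 0 0 0 0 -8.2; 0 0 0 0 0 -8.2; 0 0 0 0 0 -8.2; 0 0 0 0 0 -8.2; 0 0 0 0 0 -8.2; 0 0 0 0 0 -8.2; 0 0 0 0 0 -8.2; 0 0 0 0 0 -8.2; 0 0 0 0 0 -8.2")

```text
time_s: 2.55
tool_pos: [0.5527, -0.179, 0.3]
eef_rot: [[-0.411, 0.912, -0.001], [0.912, 0.411, 0.0], [0.0, -0.0, -1.0]]
ft_force: [0.9, 0.7, -0.0]
width: 0.0856
```

Emit:
drive_tool(targets="0 0 0 0 0 -8.2; 0 0 0 0 0 -8.2; 0 0 0 0 0 -8.2; 0 0 0 0 0 -8.2; 0 0 0 0 0 -8.2; 0 0 0 0 0 -8.2; 0 0 0 0 0 -8.2; 0 0 0 0 0 -8.2; 0 0 0 0 0 0")

```text
time_s: 3.45
tool_pos: [0.5528, -0.179, 0.3]
eef_rot: [[-1.0, 0.006, -0.001], [0.006, 1.0, 0.0], [0.001, 0.0, -1.0]]
ft_force: [0.1, 0.3, 0.3]
width: 0.0854
```

Run:
```python
from h import *
s=r.state(); print(s['tool_pos'],s['eef_rot'],s['q'],s['ft_force'],s['time_s'])
d=snap('wrist',1)
for z in (.114,.096,.06): print(proj(d,[.5525,-.179,z]))
```

```text
[ 0.55275664 -0.17899479  0.3000375 ] [[-9.99980086e-01  6.29093650e-03 -5.00852918e-04]
 [ 6.29081936e-03  9.99980185e-01  2.35112358e-04]
 [ 5.02322071e-04  2.31956901e-04 -9.99999847e-01]] [-2.51509924e+01  2.70097580e+01 -9.63045676e+00  5.33914865e+01
 -2.49377181e-06 -2.47905493e+01] [0.09290606 0.29083266 0.29635301] 3.45
[253.8112523  224.28093079]
[253.71327269 214.23089521]
[253.56401705 198.92133789]
```

View pics/wrist1.png

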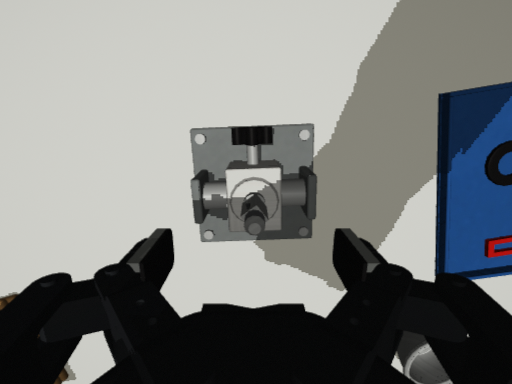

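Run:
```python
from h import *
d=load('wrist',1); crop(d,(220,160,290,245),8,'w1c')
im=d['image'].astype(float)**.5*16; im=np.clip(im,0,255).astype('uint8'); d['image']=im; crop(d,(235,185,275,240),14,'w1d')
```

```text
(no output)
```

View pics/w1c.png

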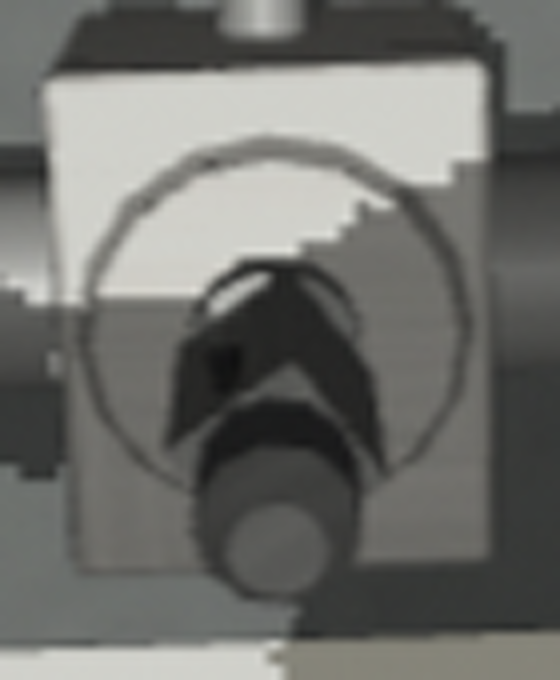

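View pics/w1d.png

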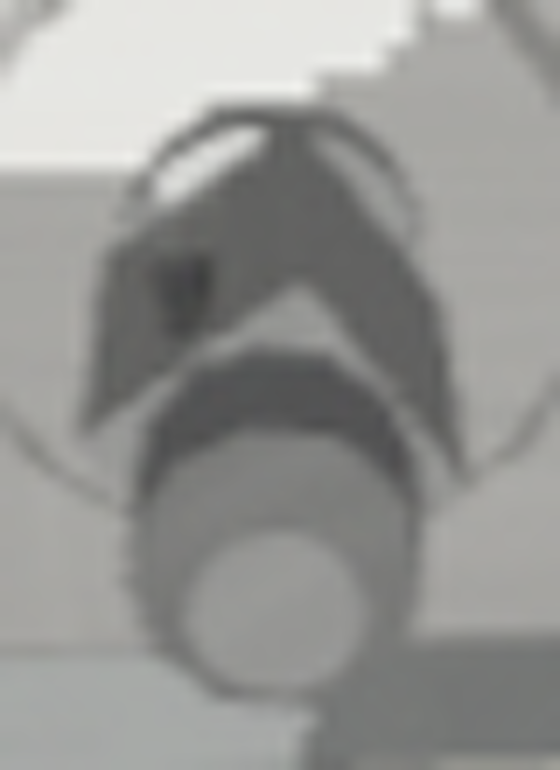

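Run:
```python
from h import *
d=load('wrist',1);t=load('top',0);s=load('side',0)
print('top',plane(d,254.2,228.2,.114),'seat',plane(d,254.3,200.2,.06))
print('t',plane(t,332.2-.4,196.5-.4,.114),plane(t,327.3,198,.06)); print('s',plane(s,289.6,130.8,.114),plane(s,288,147,.06))
c=[plane(d,235+u/14-.4,185+v/14-.4,.096)[:2] for u,v in ((85,430),(298,285),(465,478))]
print(c,'centre',(c[0]+c[2])/2)
for a,b in ((0,1),(1,2)):
    e=c[b]-c[a]; print(np.linalg.norm(e),np.degrees(np.arctan2(e[1],e[0]))%90)
e=c[2]-c[0]; print(np.linalg.norm(e),(np.degrees(np.arctan2(e[1],e[0]))-45)%90)
crop(t,(140,200,175,235),16,'b_top'); crop(s,(190,300,230,340),14,'b_side')
```

```text
top [ 0.55515171 -0.17876775  0.114     ] seat [ 0.55360654 -0.17839838  0.06      ]
t [ 0.55498829 -0.17937086  0.114     ] [ 0.55456975 -0.17802507  0.06      ]
s [ 0.55553062 -0.17738638  0.114     ] [ 0.55406162 -0.17705891  0.06      ]
[array([ 0.55324539, -0.18805178]), array([ 0.54574734, -0.17747567]), array([ 0.555894  , -0.16919846])] centre [ 0.5545697  -0.17862512]
0.012964374566163507 35.33518765857508
0.013094538177815168 39.206084240886995
0.019038454867896074 37.003157040916875
```

View pics/b_side.png

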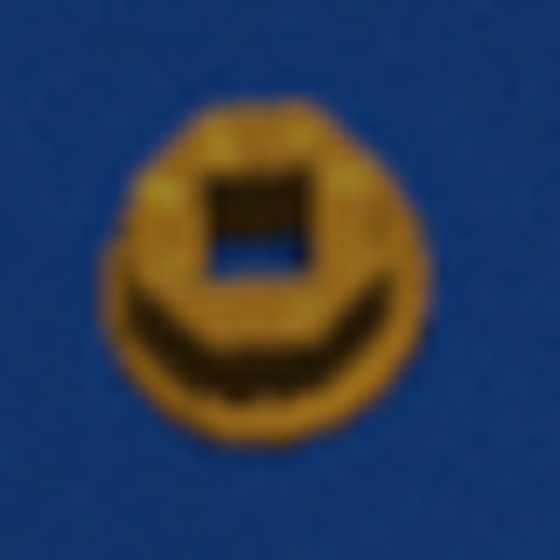

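Stud axis ≈ (0.5545, −0.1785); the square stands at ≈37° (mod 90). Going over the spacer.

Emit:
drive_tool(targets="0.0053 0.0393 0.0033 0 0 0; 0.0053 0.0393 0.0033 0 0 0; 0.0053 0.0393 0.0033 0 0 0; 0.0053 0.0393 0.0033 0 0 0; 0.0053 0.0393 0.0033 0 0 0; 0.0053 0.0393 0.0033 0 0 0; 0.0053 0.0393 0.0033 0 0 0; 0.0053 0.0393 0.0033 0 0 0; 0.0053 0.0393 0.0033 0 0 0; 0 0 0 0 0 0; 0 0 0 0 0 0", hand=0.055, newtons=40)

```text
time_s: 4.6
tool_pos: [0.5079, 0.1758, 0.2704]
eef_rot: [[-1.0, 0.01, -0.0], [0.01, 1.0, -0.0], [0.0, -0.0, -1.0]]
ft_force: [-0.1, 0.2, -0.4]
width: 0.0548
```

Run:
```python
from h import *
s=r.state(); print(s['tool_pos'],s['q'],s['ft_force'],s['width'])
d=snap('wrist',2)
hsv=cv2.cvtColor(d['image'],cv2.COLOR_RGB2HSV)
for k,lo,hi,z in (('white',(0,0,110),(180,80,255),.02),('black',(0,0,0),(180,255,45),.009),('brass',(12,110,50),(35,255,255),.009)):
    m=cv2.inRange(hsv,lo,hi)
    for c in cv2.findContours(m,cv2.RETR_EXTERNAL,cv2.CHAIN_APPROX_NONE)[0]:
        a=cv2.contourArea(c)
        if 300<a<9000: e=cv2.fitEllipse(c); print(k,a,np.round(e,1).tolist() if 0 else e,plane(d,*e[0],z).round(4))
```

```text
[0.50785478 0.17580789 0.27042718] [ 1.13029112e+01  2.44886003e+01 -1.89121323e+01  4.66205128e+01
 -1.50079883e-02  1.18626130e+01] [-0.12544696  0.20452546 -0.40612317] 0.05477837991387327
white 931.0 ((116.62486267089844, 354.97802734375), (17.952543258666992, 80.14958953857422), 52.319984436035156) [0.6773 0.0335 0.02  ]
white 1433.0 ((380.5823974609375, 344.41424560546875), (22.667156219482422, 99.50922393798828), 134.61915588378906) [0.6664 0.3032 0.02  ]
white 1391.5 ((250.52664184570312, 193.5828857421875), (41.34032440185547, 43.097084045410156), 127.81967163085938) [0.506  0.1731 0.02  ]
white 452.5 ((235.15135192871094, 8.243688583374023), (20.05848503112793, 30.84649085998535), 87.70408630371094) [0.3662 0.1635 0.02  ]
black 1641.5 ((147.34552001953125, 218.02171325683594), (43.60886001586914, 47.98571014404297), 113.47581481933594) [0.5319 0.0771 0.009 ]
brass 2130.5 ((361.11309814453125, 179.68560791015625), (49.33106994628906, 55.32635498046875), 105.25724029541016) [0.4972 0.2716 0.009 ]
```

View pics/wrist2.png

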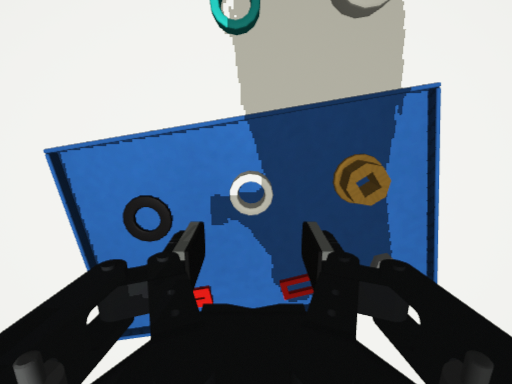

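Spacer centred under the gripper at (250,193); washer (147,218), bushing (361,180). Descend and grip.

Emit:
drive_tool(targets="0.0015 -0.0022 0.0226 0 0 0; 0 0 0.0226 0 0 0; 0 0 0.0226 0 0 0; 0 0 0.0226 0 0 0; 0 0 0 0 0 0; 0 0 0 0 0 0")

```text
time_s: 5.25
tool_pos: [0.5069, 0.1719, 0.1805]
eef_rot: [[-1.0, 0.011, -0.001], [0.011, 1.0, -0.0], [0.001, -0.0, -1.0]]
ft_force: [-0.1, -0.1, 0.8]
width: 0.0552
```

Emit:
drive_tool(targets="0 0 0 0 0 0; 0 0 0 0 0 0; 0 0 0 0 0 0; 0 0 0 0 0 0; 0 0 0 0 0 0", hand=0.02, newtons=40)

```text
time_s: 5.75
tool_pos: [0.5073, 0.1727, 0.1818]
eef_rot: [[-1.0, 0.009, 0.003], [0.009, 1.0, -0.0], [-0.003, -0.0, -1.0]]
ft_force: [-0.8, -1.2, 5.4]
width: 0.0356
```

Run:
```python
from h import *
s=r.state(); print(s['tool_pos'],s['ft_force'],s['width'])
d=snap('wrist',3);t=snap('side',3); crop(t,(190,230,290,330),6,'s3c')
```

```text
[0.50734814 0.172729   0.18182268] [-0.82809794 -1.1988613   5.41167129] 0.03562670996516521
```

View pics/wrist3.png

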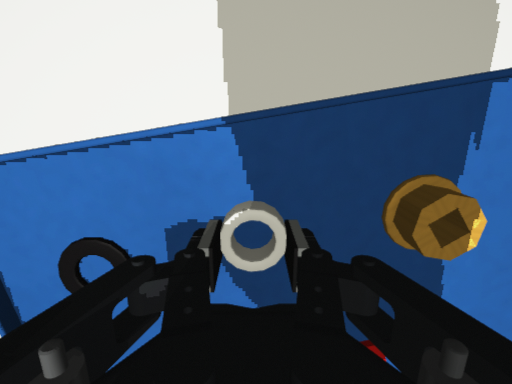

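View pics/s3c.png

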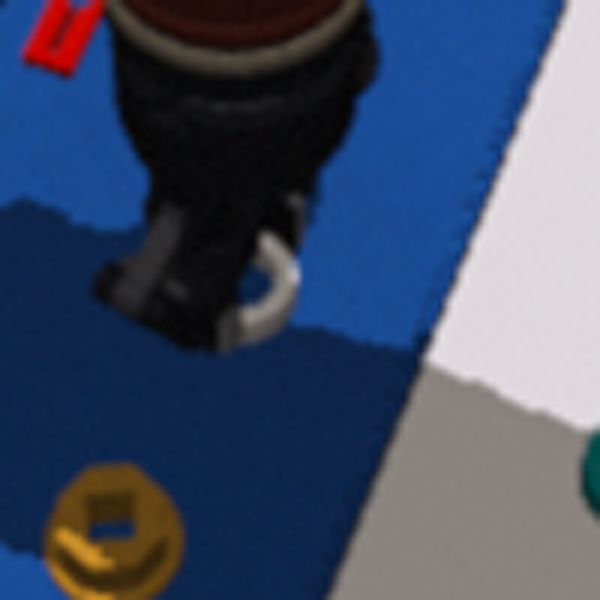

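Run:
```python
from h import *
d=load('wrist',3)
for x in (.4963,.5073,.5183): print(x,[proj(d,[x,.1727+y,z]).round(0).tolist() for y in (-.019,0,.019) for z in (.004,.012,.02,.03)])
hsv=cv2.cvtColor(d['image'],cv2.COLOR_RGB2HSV); m=cv2.inRange(hsv,(0,0,110),(180,90,255)); m[:180]=0;m[300:]=0;m[:,:200]=0;m[:,310:]=0
c=max(cv2.findContours(m,0,1)[0],key=cv2.contourArea); e=cv2.fitEllipse(c); print(e,cv2.boundingRect(c))
crop(d,(190,180,320,300),6,'w3c')
```

```text
0.4963 [[221.0, 212.0], [220.0, 217.0], [218.0, 222.0], [215.0, 230.0], [254.0, 212.0], [254.0, 217.0], [254.0, 222.0], [254.0, 230.0], [286.0, 211.0], [288.0, 216.0], [290.0, 222.0], [293.0, 230.0]]
0.5073 [[222.0, 229.0], [221.0, 235.0], [219.0, 241.0], [216.0, 250.0], [254.0, 229.0], [254.0, 235.0], [254.0, 241.0], [254.0, 250.0], [286.0, 229.0], [287.0, 235.0], [289.0, 241.0], [292.0, 250.0]]
0.5183 [[223.0, 246.0], [221.0, 253.0], [220.0, 260.0], [217.0, 270.0], [254.0, 246.0], [254.0, 252.0], [254.0, 259.0], [254.0, 269.0], [285.0, 246.0], [287.0, 252.0], [289.0, 259.0], [291.0, 269.0]]
((252.07550048828125, 238.3919677734375), (63.50214767456055, 68.78741455078125), 132.7677001953125) (220, 204, 66, 68)
```

View pics/w3c.png

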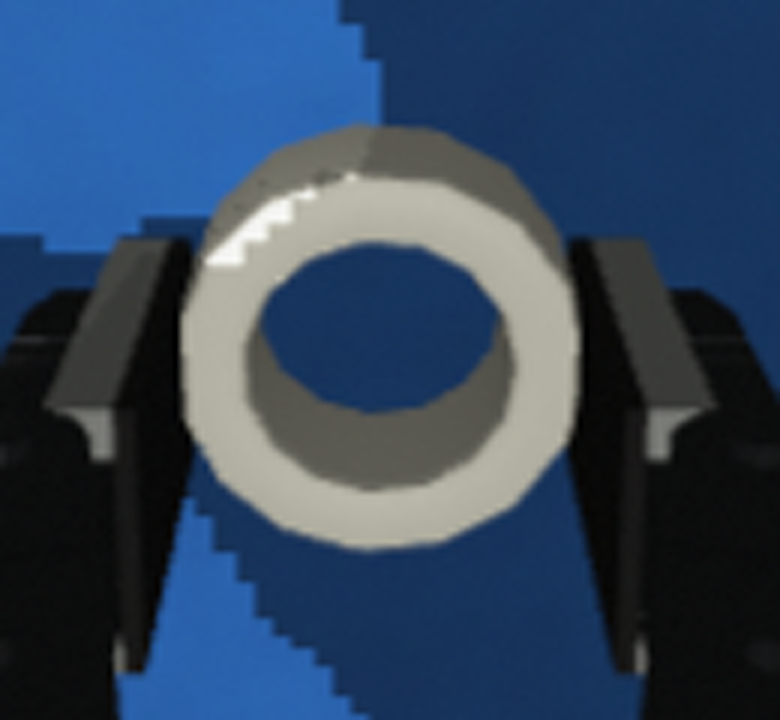

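Ring is square and centred between the pads. Lift and carry over the stud.

Emit:
drive_tool(targets="0 0 -0.045 0 0 0; 0 0 -0.045 0 0 0; 0 0 -0.045 0 0 0; -0.00565 -0.039 0 0 0 0; -0.00565 -0.039 0 0 0 0; -0.00565 -0.039 0 0 0 0; -0.00565 -0.039 0 0 0 0; -0.00565 -0.039 0 0 0 0; -0.00565 -0.039 0 0 0 0; -0.00565 -0.039 0 0 0 0; -0.00565 -0.039 0 0 0 0; -0.00565 -0.039 0 0 0 0")

```text
time_s: 7.05
tool_pos: [0.5546, -0.1803, 0.3165]
eef_rot: [[-1.0, 0.009, 0.002], [0.009, 1.0, -0.001], [-0.002, -0.001, -1.0]]
ft_force: [-0.2, -0.1, -0.7]
width: 0.0357
```

Emit:
drive_tool(targets="0 0 0 0 0 0; 0 0 0 0 0 0")

```text
time_s: 7.25
tool_pos: [0.5544, -0.1793, 0.3159]
eef_rot: [[-1.0, 0.01, 0.001], [0.01, 1.0, -0.0], [-0.001, -0.0, -1.0]]
ft_force: [0.0, 0.7, -0.1]
width: 0.0352
```

Run:
```python
from h import *
s=r.state(); print(s['tool_pos'],s['eef_rot'],s['ft_force'],s['width'])
d=snap('wrist',4);t=snap('side',4); crop(d,(190,150,320,300),4,'w4c'); crop(t,(240,60,340,180),5,'s4c')
print(proj(d,[.5546,-.1784,.114]),proj(t,[.5546,-.1784,.114]))
print(proj(d,s['tool_pos']-[0,0,.1778]),proj(d,s['tool_pos']-[0,0,.1618]))
```

```text
[ 0.55438517 -0.17927395  0.31587994] [[-9.99945596e-01  1.03969843e-02  8.41454251e-04]
 [ 1.03968721e-02  9.99945942e-01 -1.37691378e-04]
 [-8.42840338e-04 -1.28935395e-04 -9.99999636e-01]] [ 0.03817342  0.74284925 -0.06319639] 0.03521190256700688
[255.07913625 215.61945422] [290.1483516  130.68272501]
[253.93868827 229.6659021 ] [254.05468543 241.75850482]
```

View pics/w4c.png

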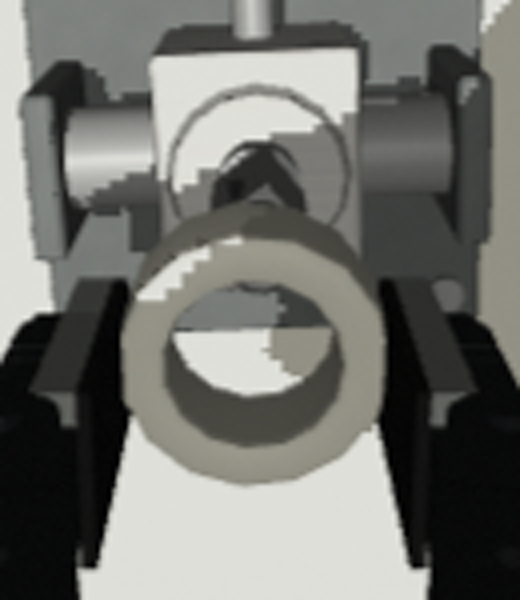

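View pics/s4c.png

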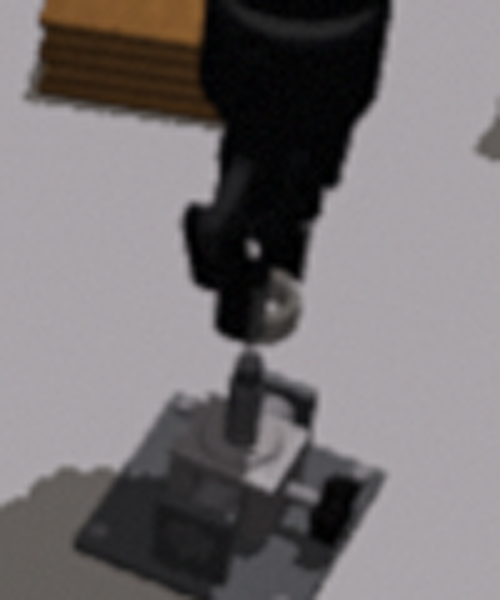

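Emit:
drive_tool(targets="-0.0006 0.0008 0 0 0 0; 0 0 0.013 0 0 0; 0 0 0.013 0 0 0; 0 0 0.013 0 0 0; 0 0 0.013 0 0 0; 0 0 0.013 0 0 0; 0 0 0.006 0 0 0; 0 0 0 0 0 0")

```text
time_s: 8.15
tool_pos: [0.5547, -0.1776, 0.243]
eef_rot: [[-1.0, 0.009, -0.002], [0.009, 1.0, 0.001], [0.002, 0.001, -1.0]]
ft_force: [-0.5, -0.7, -0.6]
width: 0.035
```

Emit:
drive_tool(targets="0 0 0.003 0 0 0; 0 0 0.002 0 0 0; 0 0 0 0 0 0")

```text
time_s: 8.45
tool_pos: [0.5552, -0.1778, 0.2393]
eef_rot: [[-1.0, 0.008, 0.0], [0.008, 1.0, -0.0], [-0.0, -0.0, -1.0]]
ft_force: [-0.1, -0.3, 0.5]
width: 0.0355
```

Run:
```python
from h import *
s=r.state(); print(s['tool_pos'],s['ft_force'],s['width'])
d=snap('wrist',5); crop(d,(150,130,360,300),3,'w5c')
```

```text
[ 0.55516739 -0.17780468  0.23934224] [-0.09505546 -0.33570219  0.54857312] 0.03552216102265746
```

View pics/w5c.png

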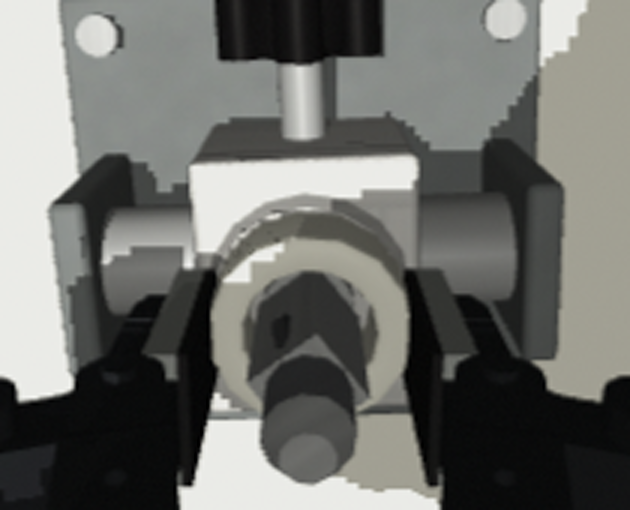

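The spacer is threaded, no side force. Down in 1 mm steps until it touches.

Emit:
drive_tool(targets="0 0 0.001 0 0 0; 0 0 0.001 0 0 0; 0 0 0 0 0 0")

```text
time_s: 8.8
tool_pos: [0.5552, -0.1778, 0.2378]
eef_rot: [[-1.0, 0.008, 0.001], [0.008, 1.0, -0.0], [-0.001, -0.0, -1.0]]
ft_force: [-2.2, 0.2, 6.0]
width: 0.0356
```

Emit:
drive_tool(targets="0 0 -0.0005 0 0 0; 0 0 0 0 0 0; 0 0 0 0 0 0; 0 0 0 0 0 0", hand=0.06)

```text
time_s: 9.2
tool_pos: [0.5551, -0.1778, 0.2376]
eef_rot: [[-1.0, 0.008, -0.0], [0.008, 1.0, 0.0], [0.0, 0.0, -1.0]]
ft_force: [0.4, -0.4, -0.2]
width: 0.0603
```

Emit:
drive_tool(targets="0 0 -0.03 0 0 0; 0 0 -0.03 0 0 0; 0 0 -0.02 0 0 0; 0 0 0 0 0 0")

```text
time_s: 9.6
tool_pos: [0.5561, -0.1782, 0.3206]
eef_rot: [[-1.0, 0.008, 0.004], [0.008, 1.0, -0.002], [-0.004, -0.002, -1.0]]
ft_force: [0.7, 0.2, -0.4]
width: 0.0598
```

Run:
```python
from h import *
s=r.state(); print(s['tool_pos'],s['ft_force'],s['width'])
d=snap('wrist',6); crop(d,(190,140,320,280),4,'w6c')
print([proj(d,[.5546,-.1784,z]) for z in (.114,.076)])
```

```text
[ 0.55608496 -0.17817796  0.32058186] [ 0.65162256  0.16503683 -0.41469855] 0.05983146838562232
[array([254.04440666, 209.9388679 ]), array([253.93792551, 194.54502148])]
```

View pics/w6c.png

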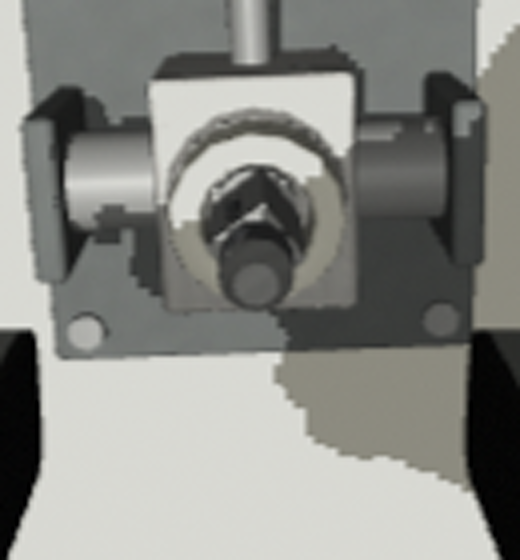

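Spacer sits on the seat, ring round the stud at crop (258,220). Next the washer.

Emit:
drive_tool(targets="0.0035 0.0364 0 0 0 0; 0.0035 0.0364 0.01 0 0 0; 0.0035 0.0364 0.016 0 0 0; 0.0035 0.0364 0.016 0 0 0; 0.0035 0.0364 0.016 0 0 0; 0.0035 0.0364 0.016 0 0 0; 0.0035 0.0364 0.014 0 0 0; 0 0 0 0 0 0; 0 0 0 0 0 0", hand=0.053)

```text
time_s: 10.55
tool_pos: [0.532, 0.078, 0.2284]
eef_rot: [[-1.0, 0.007, -0.002], [0.007, 1.0, -0.0], [0.002, -0.0, -1.0]]
ft_force: [-0.0, -0.1, 0.2]
width: 0.0528
```

Run:
```python
from h import *
s=r.state(); print(s['tool_pos'],s['ft_force'],s['width'])
d=snap('wrist',7)
hsv=cv2.cvtColor(d['image'],cv2.COLOR_RGB2HSV)
m=cv2.inRange(hsv,(0,0,0),(180,255,45))
for c in cv2.findContours(m,cv2.RETR_EXTERNAL,cv2.CHAIN_APPROX_NONE)[0]:
        a=cv2.contourArea(c)
        if 300<a<9000: e=cv2.fitEllipse(c); print(a,e,plane(d,*e[0],.009).round(4))
print(proj(d,[s['tool_pos'][0],s['tool_pos'][1],.009]))
```

```text
[0.53197347 0.07796069 0.22842705] [-0.01366433 -0.12865952  0.18361491] 0.05276785847789924
339.5 ((11.065950393676758, 252.84878540039062), (4.7724609375, 112.7091064453125), 163.34710693359375) [ 0.5681 -0.1129  0.009 ]
2558.0 ((251.15838623046875, 207.91357421875), (55.8449821472168, 58.37531280517578), 86.9700927734375) [0.532 0.076 0.009]
[253.82459735 207.86335687]
```

View pics/wrist7.png

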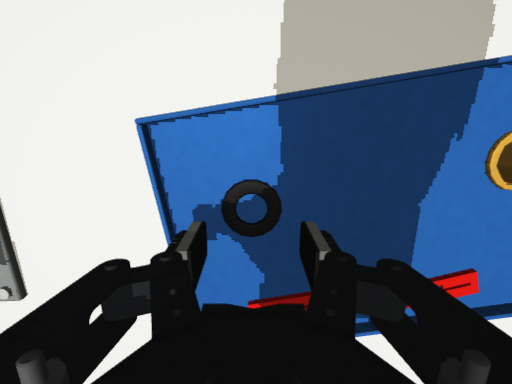

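Emit:
drive_tool(targets="0.0003 -0.0015 0.02 0 0 0; 0 0 0.02 0 0 0; 0 0 0.008 0 0 0; 0 0 0 0 0 0; 0 0 0.002 0 0 0; 0 0 0.001 0 0 0; 0 0 0.001 0 0 0; 0 0 0 0 0 0")

```text
time_s: 11.4
tool_pos: [0.5326, 0.0758, 0.178]
eef_rot: [[-1.0, 0.008, 0.001], [0.008, 1.0, -0.0], [-0.001, -0.0, -1.0]]
ft_force: [-0.2, -0.9, -0.2]
width: 0.0531
```

Emit:
drive_tool(targets="0 0 0.001 0 0 0; 0 0 0.001 0 0 0; 0 0 0.001 0 0 0; 0 0 0 0 0 0")

```text
time_s: 11.8
tool_pos: [0.5324, 0.0758, 0.1746]
eef_rot: [[-1.0, 0.008, -0.0], [0.008, 1.0, 0.0], [0.0, 0.0, -1.0]]
ft_force: [0.3, -1.0, -0.6]
width: 0.053
```

Emit:
drive_tool(targets="0 0 0.001 0 0 0; 0 0 0.001 0 0 0; 0 0 0 0 0 0")

```text
time_s: 12.1
tool_pos: [0.5324, 0.0758, 0.1738]
eef_rot: [[-1.0, 0.008, 0.001], [0.008, 1.0, -0.0], [-0.001, -0.0, -1.0]]
ft_force: [-4.4, -0.2, 17.2]
width: 0.0531
```

Floor felt at TCP z ≈ 0.174. Back off 2.5 mm and grip.

Emit:
drive_tool(targets="0 0 -0.0025 0 0 0; 0 0 0 0 0 0")

```text
time_s: 12.3
tool_pos: [0.5326, 0.0757, 0.1755]
eef_rot: [[-1.0, 0.008, 0.001], [0.008, 1.0, 0.0], [-0.001, 0.0, -1.0]]
ft_force: [0.0, 0.4, -0.0]
width: 0.053
```

Emit:
drive_tool(targets="0 0 0 0 0 0; 0 0 0 0 0 0; 0 0 0 0 0 0; 0 0 0 0 0 0", hand=0.03, newtons=40)

```text
time_s: 12.7
tool_pos: [0.5326, 0.0757, 0.1758]
eef_rot: [[-1.0, 0.008, 0.0], [0.008, 1.0, -0.0], [-0.0, -0.0, -1.0]]
ft_force: [-2.8, -0.4, 10.9]
width: 0.0431
```

Run:
```python
from h import *
s=r.state(); print(s['tool_pos'],s['ft_force'],s['width'])
d=snap('wrist',8); crop(d,(180,170,330,300),5,'w8c')
print(proj(d,s['tool_pos']*[1,1,0]+[0,0,.009]))
```

```text
[0.53256827 0.07572865 0.17576408] [-2.79718232 -0.44805133 10.925942  ] 0.04308590581499292
[254.03298738 237.81795806]
```

View pics/w8c.png

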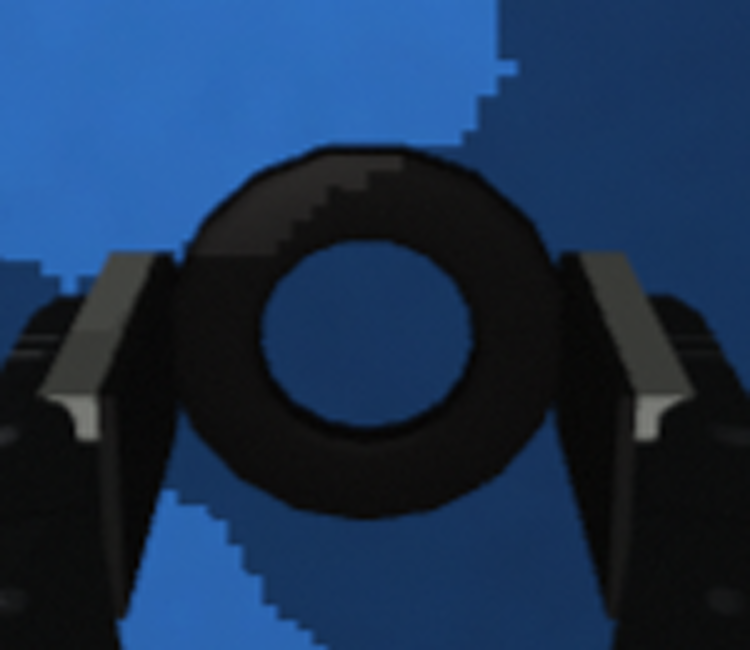

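Emit:
drive_tool(targets="0 0 -0.043 0 0 0; 0 0 -0.043 0 0 0; 0 0 -0.043 0 0 0; -0.0035 -0.0363 0 0 0 0; -0.0035 -0.0363 0 0 0 0; -0.0035 -0.0363 0 0 0 0; -0.0035 -0.0363 0 0 0 0; -0.0035 -0.0363 0 0 0 0; -0.0035 -0.0363 0 0 0 0; -0.0035 -0.0363 0 0 0 0; 0 0 0 0 0 0; 0 0 0 0 0 0")

```text
time_s: 13.95
tool_pos: [0.5545, -0.1791, 0.3037]
eef_rot: [[-1.0, 0.01, -0.001], [0.01, 1.0, 0.001], [0.001, 0.001, -1.0]]
ft_force: [-0.3, 0.4, -1.5]
width: 0.0428
```

Run:
```python
from h import *
s=r.state(); print(s['tool_pos'],s['ft_force'],s['width'])
d=snap('wrist',9); crop(d,(180,150,330,300),4,'w9c')
print(proj(d,s['tool_pos']-[0,0,.1667]))
```

```text
[ 0.55454602 -0.17913139  0.3036587 ] [-0.34170591  0.42124488 -1.45404202] 0.04281303062576894
[253.8217803  238.18727101]
```

View pics/w9c.png

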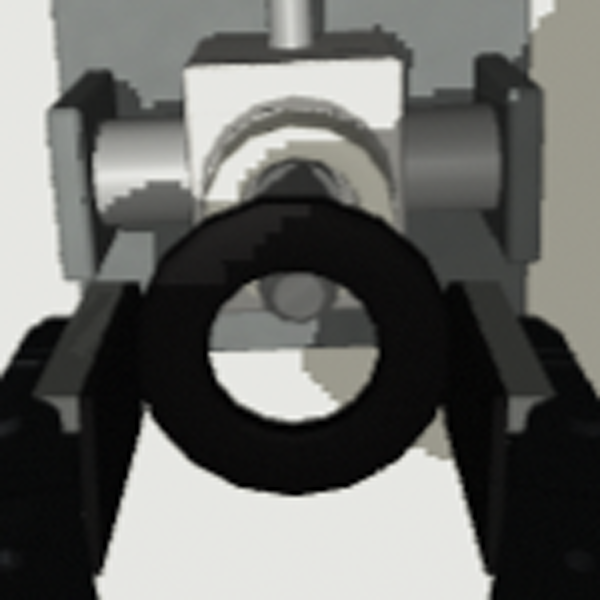

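Emit:
drive_tool(targets="-0.0005 0.001 0 0 0 0; 0 0 0.01 0 0 0; 0 0 0.01 0 0 0; 0 0 0.01 0 0 0; 0 0 0.01 0 0 0; 0 0 0.01 0 0 0; 0 0 0.003 0 0 0; 0 0 0 0 0 0")

```text
time_s: 14.8
tool_pos: [0.5551, -0.1775, 0.2505]
eef_rot: [[-1.0, 0.009, -0.001], [0.009, 1.0, 0.0], [0.001, 0.0, -1.0]]
ft_force: [-0.6, -0.5, 0.1]
width: 0.0432
```

Emit:
drive_tool(targets="0 0 0.001 0 0 0; 0 0 0.001 0 0 0; 0 0 0 0 0 0")

```text
time_s: 15.1
tool_pos: [0.5554, -0.1776, 0.2494]
eef_rot: [[-1.0, 0.009, 0.0], [0.009, 1.0, -0.0], [-0.0, -0.0, -1.0]]
ft_force: [0.5, -0.4, -0.4]
width: 0.0429
```

Emit:
drive_tool(targets="0 0 0.001 0 0 0; 0 0 0.001 0 0 0; 0 0 0 0 0 0")

```text
time_s: 15.4
tool_pos: [0.5554, -0.1776, 0.2479]
eef_rot: [[-1.0, 0.008, 0.001], [0.008, 1.0, -0.0], [-0.001, -0.0, -1.0]]
ft_force: [-1.5, 1.1, 6.3]
width: 0.0427
```

Contact on the spacer at the predicted height. Release and back off.

Emit:
drive_tool(targets="0 0 -0.0005 0 0 0; 0 0 0 0 0 0; 0 0 0 0 0 0; 0 0 0 0 0 0", hand=0.062)

```text
time_s: 15.8
tool_pos: [0.5553, -0.1775, 0.2476]
eef_rot: [[-1.0, 0.008, -0.0], [0.008, 1.0, 0.0], [0.0, 0.0, -1.0]]
ft_force: [-0.7, -0.2, 0.2]
width: 0.062
```

Emit:
drive_tool(targets="0 0 -0.03 0 0 0; 0 0 -0.03 0 0 0; 0 0 -0.02 0 0 0; 0 0 0 0 0 0")

```text
time_s: 16.2
tool_pos: [0.5563, -0.178, 0.3306]
eef_rot: [[-1.0, 0.008, 0.005], [0.008, 1.0, -0.002], [-0.005, -0.002, -1.0]]
ft_force: [0.0, -0.4, -0.2]
width: 0.062
```

Run:
```python
from h import *
s=r.state(); print(s['tool_pos'],s['ft_force'],s['width'])
d=snap('wrist',10); im=d['image'].astype(float)**.5*16; d['image']=np.clip(im,0,255).astype('uint8'); crop(d,(210,150,300,240),7,'w10c')
for z,u,v in ((.114,0,0),):pass
```

```text
[ 0.55625335 -0.17797617  0.33060466] [ 0.00154528 -0.3573073  -0.23965701] 0.06199238545329898
```

View pics/w10c.png

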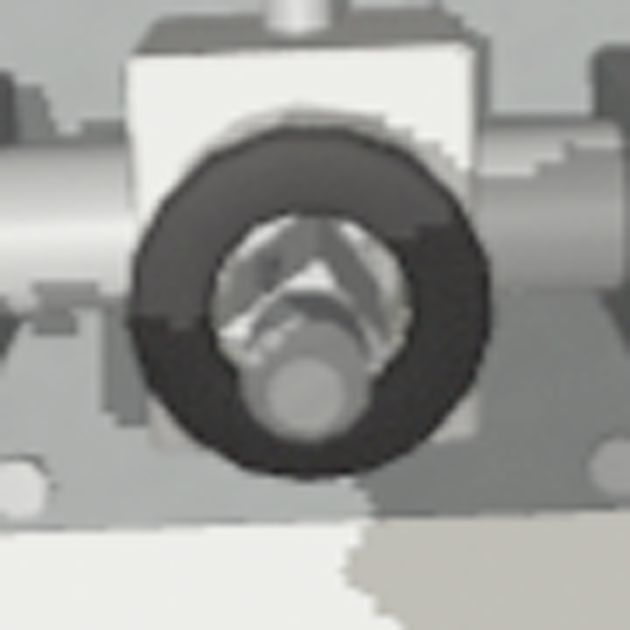

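Washer sits level around the stud (crop centre (310,303)). Now the bushing.

Emit:
drive_tool(targets="0.0052 0.0374 0 0 0 0; 0.0052 0.0374 0 0 0 0; 0.0052 0.0374 0.007 0 0 0; 0.0052 0.0374 0.007 0 0 0; 0.0052 0.0374 0.007 0 0 0; 0.0052 0.0374 0.007 0 0 0; 0.0052 0.0374 0.007 0 0 0; 0.0052 0.0374 0.007 0 0 0; 0.0052 0.0374 0.007 0 0 0; 0.0052 0.0374 0.007 0 0 0; 0.0052 0.0374 0.007 0 0 0; 0.0052 0.0374 0.007 0 0 0", hand=0.053)

```text
time_s: 17.45
tool_pos: [0.4957, 0.2731, 0.2561]
eef_rot: [[-1.0, 0.008, -0.002], [0.008, 1.0, -0.001], [0.002, -0.001, -1.0]]
ft_force: [0.4, -1.2, -0.2]
width: 0.0528
```

Emit:
drive_tool(targets="0 0 0 0 0 0; 0 0 0 0 0 0")

```text
time_s: 17.65
tool_pos: [0.4958, 0.2722, 0.2563]
eef_rot: [[-1.0, 0.007, -0.002], [0.007, 1.0, -0.001], [0.002, -0.001, -1.0]]
ft_force: [0.4, -0.2, 0.2]
width: 0.053
```

Run:
```python
from h import *
d=load('wrist',10)
c=[plane(d,210+u/7-.4,150+v/7-.4,.096)[:2] for u,v in ((225,330),(316,258),(395,355))]
e=c[2]-c[0]; print('sq',c,np.linalg.norm(e),(np.degrees(np.arctan2(e[1],e[0]))-45)%90,'c',(c[0]+c[2])/2,'washer',plane(d,253.9,192.9,.081),'top',plane(d,253.3,205,.114))
s=r.state(); print(s['tool_pos'],s['ft_force'],s['width'],s['q'])
d=snap('wrist',11)
hsv=cv2.cvtColor(d['image'],cv2.COLOR_RGB2HSV)
m=cv2.inRange(hsv,(12,90,30),(40,255,255))
c=max(cv2.findContours(m,0,1)[0],key=cv2.contourArea); print(cv2.contourArea(c),cv2.boundingRect(c)); crop(d,(200,140,310,250),7,'w11c')
```

```text
sq [array([ 0.55357752, -0.18796433]), array([ 0.54513885, -0.17750521]), array([ 0.55671681, -0.16850618])] 0.01970976293150383 35.835155036043716 c [ 0.55514717 -0.17823526] washer [ 0.55477985 -0.17821098  0.081     ] top [ 0.55451175 -0.17871123  0.114     ]
[0.49582596 0.27222673 0.25630238] [ 0.40070457 -0.23350674  0.18865857] 0.053009377700494874 [ 2.13675987e+01  2.81130022e+01 -1.52590246e+01  4.67656457e+01
 -1.51705732e-02  2.17426651e+01]
2124.0 (225, 172, 53, 55)
```

View pics/w11c.png

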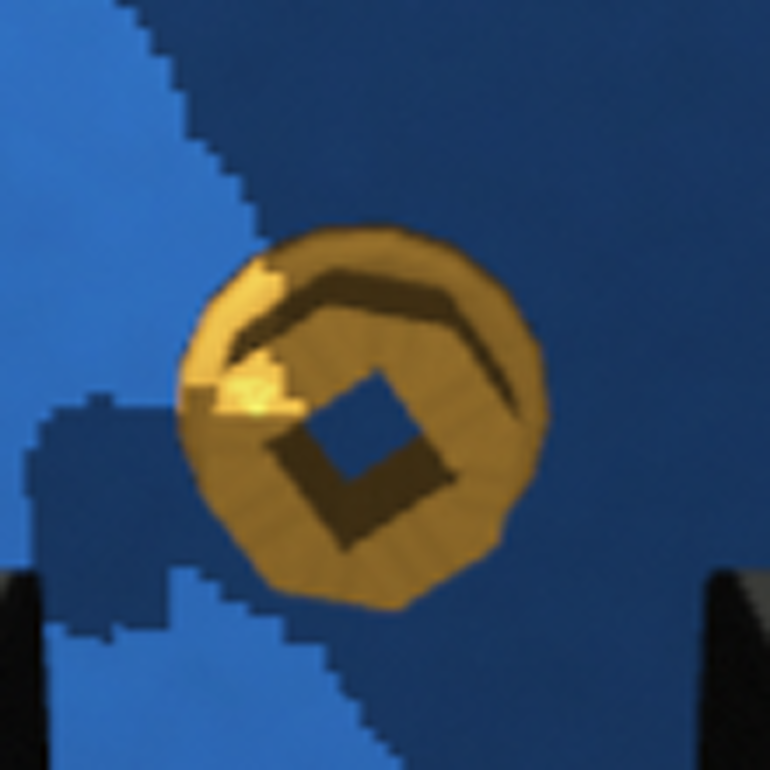

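Run:
```python
from h import *
d=load('wrist',11)
c=np.array([plane(d,200+u/7-.4,140+v/7-.4,.028)[:2] for u,v in ((378,368),(265,443),(345,550),(458,477))])
print(c.mean(0))
for i in range(4):
    e=c[(i+1)%4]-c[i]; print(np.linalg.norm(e),np.degrees(np.arctan2(e[1],e[0]))%90)
s=r.state();R=s['eef_rot']; print(R.T@(np.r_[c.mean(0),0]-s['tool_pos']))
```

```text
[0.49685875 0.27005404]
0.015306745528351602 34.24706723877121
0.015510922930342603 34.567280485675184
0.015410918698999682 34.148595895309384
0.015538338587758119 34.95077381218039
[-0.00102569 -0.00117449  0.25674085]
```

Hole angle 34.5°, stud square ≈36.5°: turn the jaws 10° to sit on flats, then grip.

Emit:
drive_tool(targets="-0.001 -0.0015 0 0 0 5; 0 0 0.02 0 0 5; 0 0 0.025 0 0 0; 0 0 0.0225 0 0 0; 0 0 0.005 0 0 0; 0 0 0 0 0 0; 0 0 0 0 0 0")

```text
time_s: 18.4
tool_pos: [0.4983, 0.2699, 0.1861]
eef_rot: [[-0.983, 0.183, 0.001], [0.183, 0.983, 0.0], [-0.001, 0.001, -1.0]]
ft_force: [0.2, 1.1, -0.5]
width: 0.0529
```

Emit:
drive_tool(targets="0 0 0 0 0 0; 0 0 0 0 0 0; 0 0 0 0 0 0; 0 0 0 0 0 0; 0 0 0 0 0 0", hand=0.02, newtons=80)

```text
time_s: 18.9
tool_pos: [0.4982, 0.2704, 0.1867]
eef_rot: [[-0.983, 0.182, 0.002], [0.182, 0.983, 0.0], [-0.002, 0.001, -1.0]]
ft_force: [-0.6, -2.4, 8.1]
width: 0.0318
```

Run:
```python
from h import *
s=r.state(); print(s['tool_pos'],s['ft_force'],s['width'])
d=snap('wrist',12); crop(d,(180,170,330,300),5,'w12c')
print(proj(d,s['tool_pos']*[1,1,0]+[0,0,.028]))
```

```text
[0.49821356 0.27035102 0.18674873] [-0.64034072 -2.40003052  8.0787558 ] 0.03181717249431625
[253.72266717 243.77908564]
```

View pics/w12c.png

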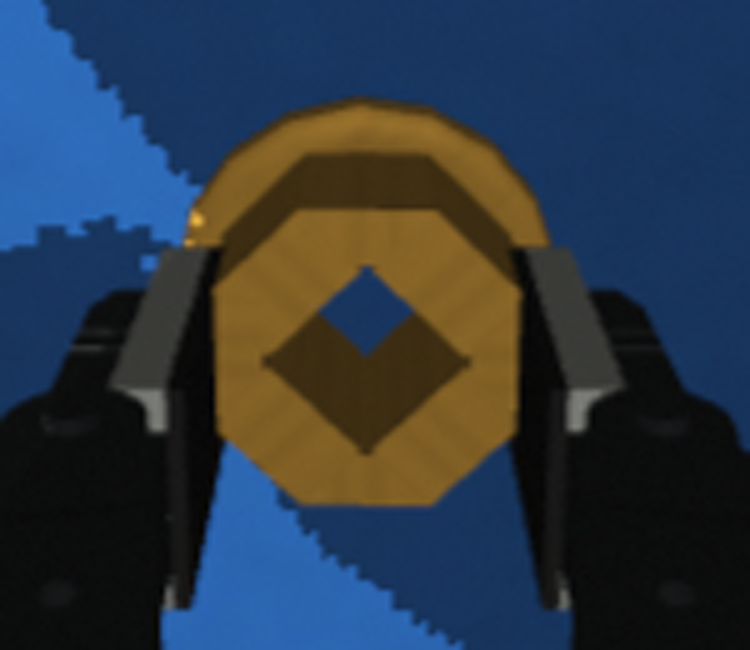

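Run:
```python
from h import *
d=load('wrist',12); s=r.state(); R=s['eef_rot']
c=np.array([plane(d,180+u/5-.4,170+v/5-.4,.028) for u,v in ((366,268),(263,360),(366,452),(469,360))])
print(c.mean(0), R.T@(c.mean(0)-s['tool_pos']))
T=np.array([.5548,-.1784,0]);off=c.mean(0)-s['tool_pos'];print('world off',off)
tgt=T-off; dd=tgt-s['tool_pos']; dd[2]=0; print('tcp tgt',tgt,'tool delta',R.T@dd)
```

```text
[0.49698967 0.27008181 0.028     ] [ 0.00151183 -0.00059091  0.15875733]
world off [-0.00124564 -0.00025499 -0.15876054]
tcp tgt [ 0.55604564 -0.17814501  0.15876054] tool delta [-1.38463023e-01 -4.30471787e-01 -1.69513595e-05]
```

Emit:
drive_tool(targets="0 0 -0.045 0 0 0; 0 0 -0.045 0 0 0; 0 0 -0.045 0 0 0; -0.0126 -0.0391 0 0 0 0; -0.0126 -0.0391 0 0 0 0; -0.0126 -0.0391 0 0 0 0; -0.0126 -0.0391 0 0 0 0; -0.0126 -0.0391 0 0 0 0; -0.0126 -0.0391 0 0 0 0; -0.0126 -0.0391 0 0 0 0; -0.0126 -0.0391 0 0 0 0; -0.0126 -0.0391 0 0 0 0")

```text
time_s: 20.15
tool_pos: [0.5451, -0.0981, 0.3209]
eef_rot: [[-0.983, 0.182, 0.001], [0.182, 0.983, -0.0], [-0.001, -0.0, -1.0]]
ft_force: [-0.1, -0.2, -2.6]
width: 0.0319
```

Emit:
drive_tool(targets="-0.0126 -0.0391 0 0 0 0; -0.0126 -0.0391 0 0 0 -2; 0 0 0 0 0 0; 0 0 0 0 0 0; 0 0 0 0 0 0")

```text
time_s: 20.65
tool_pos: [0.5555, -0.1771, 0.3204]
eef_rot: [[-0.989, 0.147, -0.0], [0.147, 0.989, 0.0], [0.0, 0.0, -1.0]]
ft_force: [0.5, 0.1, -3.1]
width: 0.0317
```

Run:
```python
from h import *
s=r.state(); print(s['tool_pos'],s['eef_rot'],s['ft_force'],s['width'])
d=snap('wrist',13); crop(d,(180,140,330,290),5,'w13c')
dd=np.array([.55604,-.17815,0])-s['tool_pos'];dd[2]=0; print(s['eef_rot'].T@dd)
```

```text
[ 0.55547522 -0.17708403  0.32038754] [[-9.89098207e-01  1.47257214e-01 -2.25015129e-04]
 [ 1.47257109e-01  9.89098155e-01  4.29248068e-04]
 [ 2.85771924e-04  3.91433417e-04 -9.99999883e-01]] [ 0.52723618  0.05496948 -3.13109928] 0.0316837548812655
[-7.15592274e-04 -9.71178263e-04 -5.84647876e-07]
```

View pics/w13c.png

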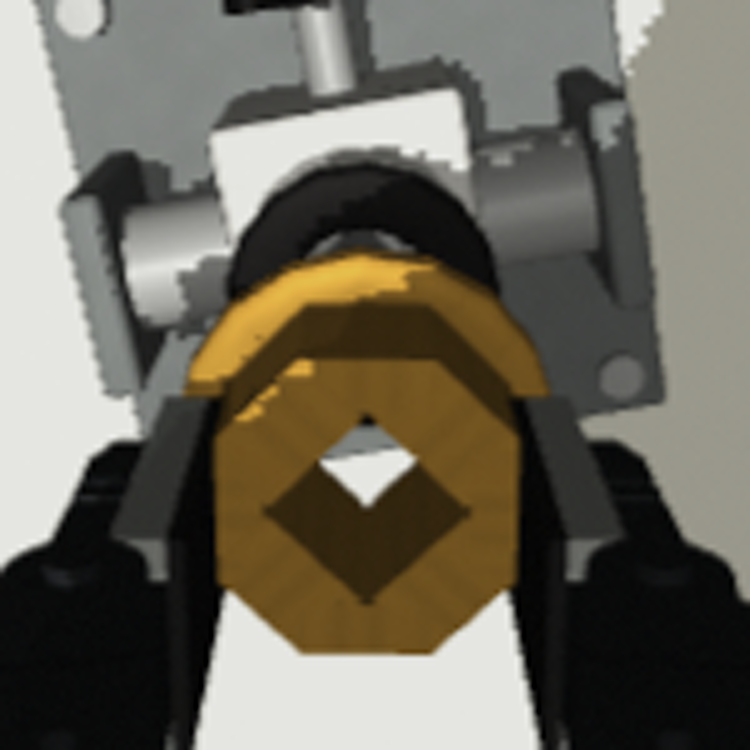

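Emit:
drive_tool(targets="-0.0007 -0.001 0.01 0 0 0; 0 0 0.01 0 0 0; 0 0 0 0 0 0; 0 0 0 0 0 0")

```text
time_s: 21.1
tool_pos: [0.5561, -0.1786, 0.2996]
eef_rot: [[-0.989, 0.147, -0.001], [0.147, 0.989, 0.001], [0.001, 0.0, -1.0]]
ft_force: [-0.4, -0.3, -2.0]
width: 0.0321
```

Run:
```python
from h import *
s=r.state(); print(s['tool_pos'],s['ft_force'],s['width'])
d=snap('wrist',14); im=d['image'].astype(float)**.5*16; d['image']=np.clip(im,0,255).astype('uint8'); crop(d,(200,190,310,290),7,'w14c')
t=snap('side',14); crop(t,(240,60,340,180),5,'s14c')
t=snap('top',14); crop(t,(290,160,370,240),7,'t14c')
```

```text
[ 0.55606618 -0.17859891  0.29960149] [-0.41544955 -0.25603561 -1.95757286] 0.03207224230066158
```

View pics/w14c.png

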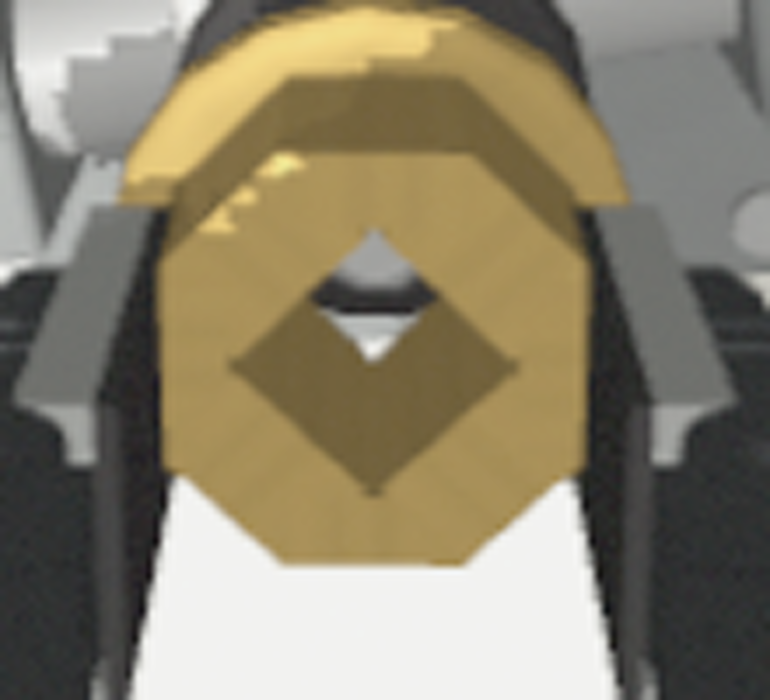

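View pics/s14c.png

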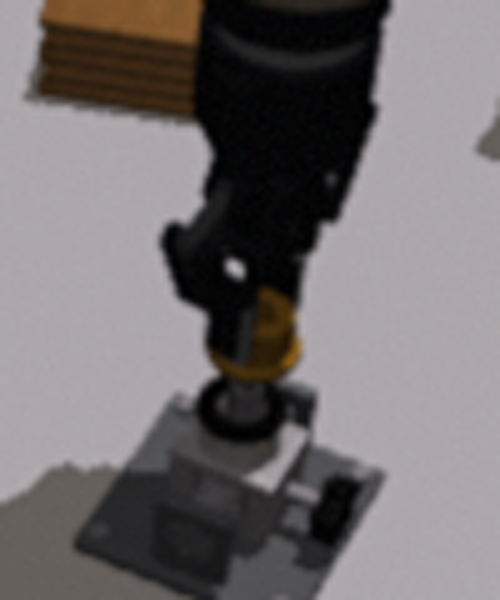

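Stud end appears centred in the square hole. Threading down slowly.

Emit:
drive_tool(targets="0 0 0.002 0 0 0; 0 0 0.002 0 0 0; 0 0 0.0015 0 0 0; 0 0 0.001 0 0 0; 0 0 0 0 0 0")

```text
time_s: 21.75
tool_pos: [0.5562, -0.179, 0.2935]
eef_rot: [[-0.989, 0.148, -0.0], [0.148, 0.989, 0.0], [0.0, 0.0, -1.0]]
ft_force: [0.3, 0.1, -2.2]
width: 0.0321
```

Emit:
drive_tool(targets="0 0 0.001 0 0 0; 0 0 0.001 0 0 0; 0 0 0.001 0 0 0; 0 0 0 0 0 0")

```text
time_s: 22.15
tool_pos: [0.5562, -0.179, 0.2906]
eef_rot: [[-0.989, 0.148, -0.0], [0.148, 0.989, 0.0], [0.0, 0.0, -1.0]]
ft_force: [0.9, 0.3, -1.4]
width: 0.0317
```

Emit:
drive_tool(targets="0 0.0004 0.002 0 0 0; 0 0 0.002 0 0 0; 0 0 0.002 0 0 0; 0 0 0.001 0 0 0; 0 0 0 0 0 0")

```text
time_s: 22.65
tool_pos: [0.5562, -0.1786, 0.2835]
eef_rot: [[-0.989, 0.148, -0.0], [0.148, 0.989, 0.0], [0.0, 0.0, -1.0]]
ft_force: [-0.1, -0.1, -1.3]
width: 0.0319
```

Emit:
drive_tool(targets="0 0 0.001 0 0 0; 0 0 0.001 0 0 0; 0 0 0.001 0 0 0; 0 0 0 0 0 0")

```text
time_s: 23.05
tool_pos: [0.5563, -0.1786, 0.2805]
eef_rot: [[-0.989, 0.148, -0.0], [0.148, 0.989, 0.0], [0.0, 0.0, -1.0]]
ft_force: [0.5, -0.2, -1.3]
width: 0.0318
```

Emit:
drive_tool(targets="0 0 0.0005 0 0 0; 0 0 0.0005 0 0 0; 0 0 0.0005 0 0 0; 0 0 0.0005 0 0 0; 0 0 0 0 0 0")

```text
time_s: 23.55
tool_pos: [0.5563, -0.1786, 0.2786]
eef_rot: [[-0.989, 0.148, -0.0], [0.148, 0.989, 0.0], [0.0, 0.0, -1.0]]
ft_force: [0.2, -0.1, -2.5]
width: 0.0316
```

Emit:
drive_tool(targets="0 0 0.0005 0 0 0; 0 0 0.0005 0 0 0; 0 0 0.0005 0 0 0; 0 0 0 0 0 0")

```text
time_s: 23.95
tool_pos: [0.5563, -0.1786, 0.2771]
eef_rot: [[-0.989, 0.148, -0.0], [0.148, 0.989, 0.0], [0.0, 0.0, -1.0]]
ft_force: [-0.7, 0.6, -2.5]
width: 0.0315
```

Emit:
drive_tool(targets="0 0 0.0005 0 0 0; 0 0 0.0005 0 0 0; 0 0 0.0005 0 0 0; 0 0 0 0 0 0")

```text
time_s: 24.35
tool_pos: [0.5563, -0.1786, 0.2756]
eef_rot: [[-0.989, 0.148, -0.0], [0.148, 0.989, 0.0], [0.0, 0.0, -1.0]]
ft_force: [-1.2, -0.5, -3.1]
width: 0.0316
```

Emit:
drive_tool(targets="0 0 0.0005 0 0 0; 0 0 0.0005 0 0 0; 0 0 0.0005 0 0 0; 0 0 0 0 0 0")

```text
time_s: 24.75
tool_pos: [0.5563, -0.1786, 0.2741]
eef_rot: [[-0.989, 0.148, -0.0], [0.148, 0.989, 0.0], [0.0, 0.0, -1.0]]
ft_force: [0.6, 1.0, -0.3]
width: 0.0314
```

It slipped over the square (≈4.5 mm below the shoulder height, no load). Now the leaves.

Emit:
drive_tool(targets="0 0 0.0007 0 0 0; 0 0 0.0007 0 0 0; 0 0 0.0006 0 0 0; 0 0 0 0 0 0")

```text
time_s: 25.15
tool_pos: [0.5564, -0.1785, 0.2722]
eef_rot: [[-0.989, 0.147, 0.0], [0.147, 0.989, 0.0], [-0.0, 0.0, -1.0]]
ft_force: [0.9, 1.4, -1.6]
width: 0.0318
```

Emit:
drive_tool(targets="0 0 0.0005 0 0 0; 0 0 0.0005 0 0 0; 0 0 0 0 0 0")

```text
time_s: 25.45
tool_pos: [0.5564, -0.1786, 0.2713]
eef_rot: [[-0.989, 0.147, 0.0], [0.147, 0.989, -0.0], [-0.0, -0.0, -1.0]]
ft_force: [1.1, -0.1, -1.6]
width: 0.0316
```

Emit:
drive_tool(targets="0 0 0.0005 0 0 0; 0 0 0.0005 0 0 0; 0 0 0 0 0 0")

```text
time_s: 25.75
tool_pos: [0.5564, -0.1786, 0.2702]
eef_rot: [[-0.989, 0.148, 0.0], [0.148, 0.989, -0.0], [-0.0, -0.0, -1.0]]
ft_force: [1.0, 0.4, 0.6]
width: 0.0314
```

Emit:
drive_tool(targets="0 0 0.0005 0 0 0; 0 0 0.0005 0 0 0; 0 0 0 0 0 0")

```text
time_s: 26.05
tool_pos: [0.5564, -0.1787, 0.2693]
eef_rot: [[-0.989, 0.148, 0.0], [0.148, 0.989, -0.0], [-0.0, -0.0, -1.0]]
ft_force: [0.4, 0.1, 1.6]
width: 0.0316
```

Leaf force is building (+4 N over baseline). Continue.

Emit:
drive_tool(targets="0 0 0.0005 0 0 0; 0 0 0.0005 0 0 0; 0 0 0 0 0 0")

```text
time_s: 26.35
tool_pos: [0.5563, -0.1786, 0.2679]
eef_rot: [[-0.989, 0.148, -0.0], [0.148, 0.989, 0.0], [0.0, 0.0, -1.0]]
ft_force: [1.4, -0.3, -2.2]
width: 0.0316
```

Emit:
drive_tool(targets="0 0 0.0005 0 0 0; 0 0 0.0005 0 0 0; 0 0 0 0 0 0")

```text
time_s: 26.65
tool_pos: [0.5562, -0.1786, 0.2671]
eef_rot: [[-0.989, 0.148, -0.0], [0.148, 0.989, 0.0], [0.0, 0.0, -1.0]]
ft_force: [1.1, 0.2, -2.1]
width: 0.0318
```

Emit:
drive_tool(targets="0 0 0.0005 0 0 0; 0 0 0.0005 0 0 0; 0 0 0 0 0 0")

```text
time_s: 26.95
tool_pos: [0.5563, -0.1786, 0.2661]
eef_rot: [[-0.989, 0.148, -0.0], [0.148, 0.989, 0.0], [0.0, 0.0, -1.0]]
ft_force: [0.2, 0.6, -0.8]
width: 0.0321
```

Past the leaf peak. Continue to the washer.

Emit:
drive_tool(targets="0 0 0.0005 0 0 0; 0 0 0.0005 0 0 0; 0 0 0 0 0 0")

```text
time_s: 27.25
tool_pos: [0.5563, -0.1786, 0.2651]
eef_rot: [[-0.989, 0.148, -0.0], [0.148, 0.989, -0.0], [0.0, -0.0, -1.0]]
ft_force: [1.9, 0.5, -1.1]
width: 0.0319
```

Emit:
drive_tool(targets="0 0 0.0005 0 0 0; 0 0 0.0005 0 0 0; 0 0 0 0 0 0")

```text
time_s: 27.55
tool_pos: [0.5563, -0.1786, 0.2641]
eef_rot: [[-0.989, 0.148, -0.0], [0.148, 0.989, 0.0], [0.0, -0.0, -1.0]]
ft_force: [1.8, -0.3, -1.1]
width: 0.0316
```

Emit:
drive_tool(targets="0 0 0.0005 0 0 0; 0 0 0 0 0 0")

```text
time_s: 27.75
tool_pos: [0.5563, -0.1786, 0.2638]
eef_rot: [[-0.989, 0.148, 0.0], [0.148, 0.989, -0.0], [-0.0, 0.0, -1.0]]
ft_force: [2.0, 0.7, 1.6]
width: 0.0318
```

Emit:
drive_tool(targets="0 0 0.0004 0 0 0; 0 0 0 0 0 0")

```text
time_s: 27.95
tool_pos: [0.5563, -0.1786, 0.2637]
eef_rot: [[-0.989, 0.148, 0.0], [0.148, 0.989, -0.0], [-0.0, -0.0, -1.0]]
ft_force: [-0.8, 1.3, 5.2]
width: 0.0315
```

Stiff contact at the predicted home height. A little more, and hold.

Emit:
drive_tool(targets="0 0 0.0003 0 0 0; 0 0 0 0 0 0; 0 0 0 0 0 0")

```text
time_s: 28.25
tool_pos: [0.5563, -0.1786, 0.2637]
eef_rot: [[-0.989, 0.148, 0.0], [0.148, 0.989, -0.0], [-0.001, -0.0, -1.0]]
ft_force: [-1.3, 1.0, 8.7]
width: 0.0321
```

Emit:
drive_tool(targets="0 0 0.0003 0 0 0; 0 0 0 0 0 0; 0 0 0 0 0 0")

```text
time_s: 28.55
tool_pos: [0.5563, -0.1786, 0.2637]
eef_rot: [[-0.989, 0.148, 0.001], [0.148, 0.989, -0.0], [-0.001, -0.0, -1.0]]
ft_force: [-2.6, 1.4, 11.9]
width: 0.0317
```

Firm bearing of ~13 N, height constant. Hold, relax, release, retreat.

Emit:
drive_tool(targets="0 0 0 0 0 0; 0 0 0 0 0 0; 0 0 0 0 0 0; 0 0 -0.0006 0 0 0; 0 0 0 0 0 0")

```text
time_s: 29.05
tool_pos: [0.5563, -0.1786, 0.2638]
eef_rot: [[-0.989, 0.148, 0.0], [0.148, 0.989, -0.0], [-0.0, -0.0, -1.0]]
ft_force: [-1.1, 1.7, 7.8]
width: 0.0317
```

Emit:
drive_tool(targets="0 0 0 0 0 0; 0 0 0 0 0 0; 0 0 0 0 0 0; 0 0 0 0 0 0", hand=0.06)

```text
time_s: 29.45
tool_pos: [0.5562, -0.1786, 0.2631]
eef_rot: [[-0.989, 0.148, -0.0], [0.148, 0.989, 0.0], [0.0, 0.0, -1.0]]
ft_force: [-0.4, -0.4, 0.5]
width: 0.06
```

Emit:
drive_tool(targets="0 0 -0.02 0 0 0; 0 0 -0.03 0 0 0; 0 0 -0.03 0 0 0; 0 0 0 0 0 0; 0 0 0 0 0 0")

```text
time_s: 29.95
tool_pos: [0.5564, -0.1787, 0.3437]
eef_rot: [[-0.989, 0.148, 0.001], [0.148, 0.989, -0.001], [-0.001, -0.0, -1.0]]
ft_force: [-0.7, 0.1, 0.2]
width: 0.0599
```

Run:
```python
from h import *
s=r.state(); print(s['tool_pos'],s['ft_force'],s['width'])
d=snap('wrist',15); t=snap('side',15); crop(t,(240,100,330,190),6,'s15c')
crop(d,(190,120,320,260),5,'w15c')
hsv=cv2.cvtColor(d['image'],cv2.COLOR_RGB2HSV)
for z in (.105,.086,.081): print(z,proj(d,[.5548,-.1784,z]),[proj(d,[.5548,-.1784+y,z]) for y in (-.023,.023)])
```

```text
[ 0.55644536 -0.17868057  0.34371515] [-0.73147194  0.1262895   0.18090921] 0.0599261898577206
0.105 [253.71982262 197.1711754 ] [array([225.9870554 , 201.11320685]), array([281.67881971, 193.19698685])]
0.086 [253.66182627 190.95513645] [array([228.08248219, 194.61429959]), array([279.43351099, 187.26845869])]
0.081 [253.6480363  189.47712959] [array([228.58091283, 193.06843096]), array([278.89984694, 185.85936856])]
```

View pics/w15c.png

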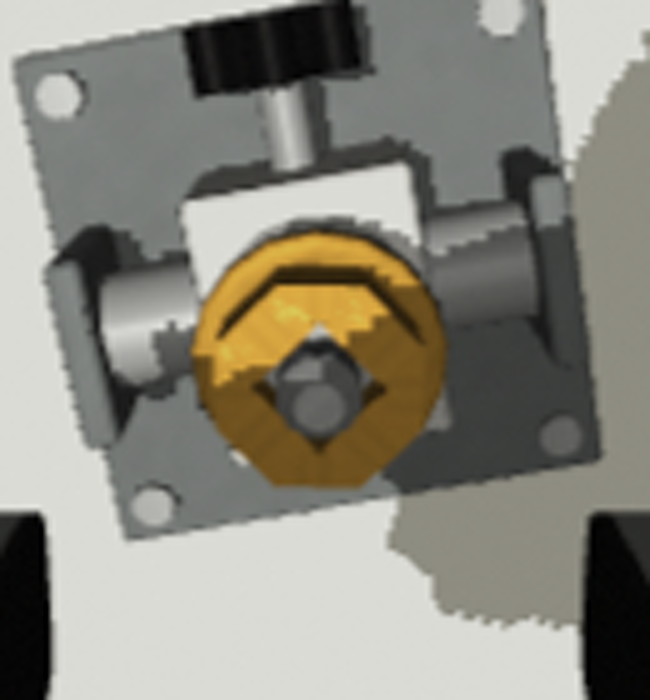

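View pics/s15c.png

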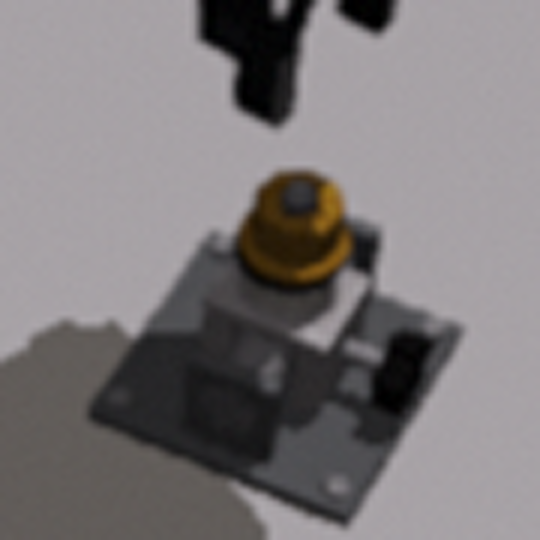

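The bushing sits level with its flange on the washer; its hole centre projects at (253.6,197.3) against (253.7,197.2) expected for home height. Handing in.

```bash
python3 -c "
from bench import r
print(r.sign_off())"
```

```text
the job is handed in; nothing more can be done
None
```

The swivel is rebuilt: spacer on the seat, washer on top of it, then the bushing, flange down. I handed the job in at about 30 s of the 72 s allowed; no verdict was reported.

- **Threading:** I read the stud's square as about 36.5° and the bushing's hole as 34.5° from the wrist camera. I turned the bushing 2° before lowering it. It went straight over the square without resting on the shoulders, so no turning search was needed.
- **Press and release:** The bushing met firm contact at the predicted home height. I pressed with about 14 N, eased off to about 10 N, then opened the gripper and retreated.
- **Checks that agreed:** All three parts made contact at the heights worked out from their grasps. After release, the bushing's hole appeared within half a pixel of where it should be at home height. The side view showed the bushing level on the stack, and the gripper was clear of everything.
- **Check that disagreed:** I did not see the 8–11 N leaf peak. Readings rose to only about 4 N above baseline and then fell. The peak probably passed between readings.
- **Not checked:** I did not re-measure the clamps, nut and pots at the end. I never worked near them, and I felt no unexpected contact.

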